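# Free a clamped seal plate whose clamp screw may be left-handed, and register it

### The arm

A 6-joint arm with a two-finger parallel gripper is mounted at the origin on a cart in front of the work surface, level with it; the furniture and walls round the work are solid. World frame = base frame: x ahead of the robot, y to its left, z up, the work surface at z = 0. Lengths are in m, angles in rad, forces in N, time in s.
With the tool pointing down it reaches from about 0.275 to 0.825 m from the base axis. Payload 5.2 kg.
Tool frame: the origin (TCP) lies midway between the tips of the shut fingers; the grasp point (between the pads) lies 19 mm behind it (pinch_z is the distance from the TCP to the grasp point, in m); z points along the fingers, y is the line along which they close (so a half turn about z gives the same grasp; the last joint's range is limited). The gripper opens to 93 mm and grips with 3 to 60 N. Pads are 15 mm wide; open, the fingers measure 128 mm over their backs; the gripper's body (75 mm by 188 mm) begins 65 mm behind the grasp point.
Start: joints at [-1.502, 0.259, 1.535, -0, 1.348, -0.203], TCP at [0.148, -0.53, 0.219] pointing down, gripper open.
Joint ranges: [-3.14, 3.14], [-0.91, 2.08], [0.19, 2.58], [-1.22, 4.36], [0.22, 2.71], [-3.12, 3.12]. Speed limits (rad/s): [2.57, 2.57, 3.14, 3.14, 3.14, 3.14].

### API

Orientations are given as a unit quaternion [x, y, z, w].
In Python, from plant import movep, move_linear, movej, move_gripper, wait, ik, read_camera, MotionError, finish_job, boxes_of, current_clock, current_qpos, current_qd, current_tau, current_position, current_orientation, current_wrist_force, current_ft_torque, current_gripper_width, current_gripper_force, pinch_z gives the robot as it stands. Calls block until the motion is done:
- movep(position, orientation): joint-space move of the TCP to a pose.
- move_linear(position, orientation=None, feed=0.15, until_force=None): straight line of the TCP; orientation=None keeps the orientation; feed is the mean speed in m/s. With until_force (N) it stops when the force on the tool has changed by that much, and returns True; else False.
- movej(angles): joint-space move.
- move_gripper(opening, grip_force=None): finger opening in m; grip_force is the grip in N (None keeps the last); returns when the fingers have stopped.
- wait(seconds).
- ik(position, orientation): joint angles nearest the present ones, or None.
- read_camera(name): name is "scene" or "top" or "wrist"; returns a dict with "frame" (480x640x3 uint8, red, green, blue), "z_map" (480x640 float32, m along the optical axis (not along the pixel's ray), 0 where there is no reading), "fov_y" (degrees; the focal length in pixels is half the picture's height over the tangent of half this angle, whatever the lens; pixels are square), "cx", "cy" (the principal point, pixels), "eye" and "rotation" of the camera in the world. Camera axes: x right, y up, looking along -z (the intrinsics and any distortion apply to the point x, -y, -z); pixel columns grow to the right and rows downward; lengths in m; the calibration is good to about 2 mm. A picture is of the moment at which its call begins.
A pose or a line that the arm cannot do raises MotionError and nothing moves.
- finish_job(): hands the job in; it is judged then, once.
Trained networks look in the newest picture that a camera, given by its name, has taken for a name from the list of things; names that differ only in an ending like _2 or _b are one class to them, and where a whole thing is asked for, a point or a joint stands for the part that bears it (a point fixed in the world has none). Each returns a list of dicts, best first, with "p" (0 to 1); they miss things now and then, are a little off and sometimes report something else, mostly with a low value. They report only what shows in the picture. A call takes as long as a camera call. They do not tell look-alikes from the thing itself.
- boxes_of(label, camera): "bbox" ([left, top, right, bottom] in pixels, round what is visible of it).
Readings, each from a call of its own:
- current_clock(): time.
- current_qpos(): joint angles.
- current_qd(): joint speeds.
- current_tau(): joint torques, N m.
- current_position(): TCP position.
- current_orientation(): TCP orientation.
- current_wrist_force(): force on the tool from outside, world axes, zero at the start.
- current_ft_torque(): the same for the moment, N m.
- current_gripper_width(): finger opening in m.
- current_gripper_force(): force on a finger pad.
Only numpy, scipy, OpenCV 4.12 (cv2) and the standard library are available. Lean on these libraries where they do the work, as an engineer would, in place of code of your own. Each camera call takes 0.05 s, during which the arm holds its last target. There are 200 camera calls.

### The job

The clear seal plate was clamped crooked in the fixture. Loosen the clamp with its T-handle and leave it loose: nobody knows whether its hidden thread is right- or left-handed, so try both ways and feel which way it will go, then turn it as far as it goes that way (about a quarter turn). Only then slide the plate home against both steel rails, flat on the fixture, and leave the other things on the table where they are.

Things in the scene. Friction and masses are not known exactly. Their poses are not given: they have to be found in the camera images.
- fixture: Grey registering fixture, fixed. Base 230 x 200 x 14 mm; origin on its underside, z up; base spans x -120 to 110, y -100 to 100 mm in its frame, top at z = 14. Two steel rails on it (see corner); its near (-x) and right (-y) sides are open. Clamp post at x = 80, y = 0: 44 mm across, to z = 48.
- corner (a point): Where the rails' inner faces would meet, on the base's top; axes as the fixture's; at x = 35, y = 67.5, z = 14 mm in its frame. Rails are 14 mm tall, 12 mm thick. The far rail's face (facing -x) passes through this point along y, from fixture y = -60 to 60 mm; the left rail's face (facing -y) passes through it along x, from fixture x = -34 to 26 mm.
- handle_bar (a point): Centre of the black T-handle's bar on the clamp post, on the vertical screw axis (fixture x = 80, y = 0 mm), 90 mm above the table. Bar 88 mm long along this point's y, 16 mm wide along its x, 20 mm tall (80 to 100 mm above the table), on a 15 mm stem with a 26 mm collar whose top is at 71 mm. Turns with the handle.
- handle (a joint): Angle of the T-handle, rad, counter-clockwise from above positive; 0 (bar along the fixture's y) is tight, as at the start. One way, unknown, it meets solid resistance within about 0.05 rad; the other way it turns against a steady 0.15 N m to an end stop 1.35 rad from tight, and stays where left. Turning raises the strap, which frees the plate from about 0.7 rad.
- strap: Steel clamp strap, 24 mm wide, that reaches from the post over the far edge of the plate to fixture x = 2 mm. Origin on the screw axis at its underside, 49 mm above the table when tight, 56 mm when loose; 8 mm thick, with a 6 mm high cap near its end. A 14 mm rubber pad under its end (fixture x = 11, y = 0) presses on the plate with about 15 N when tight and stands 5 mm clear when loose.
- seal_plate: Clear flat plate with red seals, 0.12 to 0.21 kg, on the fixture's base under the pad. 78 mm along its x, 125 mm along its y, 8 mm thick (seals to 11 mm); origin at the centre of its underside. Starts 8 to 16 mm short of the far rail, 8 to 30 mm short of the left rail, turned up to 0.1 rad. Home, its origin is at fixture x = -4, y = 5 mm, axes parallel to the fixture's.
- driver_red: Bystander: red-handled screwdriver, 193 mm long, 24 mm tall, on the table along the right side of the fixture; leave it.
- marker_0: Bystander: marker pen, 125 mm long, 17 mm tall, on the table along the left side of the fixture; leave it.
- tape_roll_0: Bystander: blue tape roll, 71 mm across, 23 mm tall; leave it.
- oil_bottle: Bystander: oil bottle, 41 mm across, 125 mm tall; leave it.
- seal_block_1: Bystander: white seal block 44 x 50 x 18 mm; leave it.
- spare_nest: Bystander: cylindrical nest, 60 mm across, 51 mm tall; leave it.
Things that resemble listed ones, but are neither listed nor needed, are in the scene too. Leave any brown or turquoise look-alike of the seal_plate alone.

How it is judged:
By the outcome, as a careful person would: the job done as asked, in the order asked, and still so for the second after the job is handed in, with the robot touching nothing.
It also fails if it takes over 72 s, if anything falls off the work surface, if the arm or the gripper's body presses on something with over 40 N, if the wrist force passes 120 N, or if a joint passes its speed limit or range.

## Working session

There is one attempt and no reset: what is moved stays moved. The work goes in short steps, each a Python script; the robot and the scene stay as the last script left them, time stands still between calls to the robot, and variables do not carry over. Pictures are saved under pics/ and viewed, at most 10 in all, crops included, and the job is handed in when it is done.

```bash
ls; mkdir -p pics; python3 - <<'E'
from plant import *
import cv2,numpy as np
for c in("top","scene"):
    r=read_camera(c); cv2.imwrite(f"pics/{c}0.png",r["frame"][:,:,::-1])
    print(c,r["fov_y"],r["cx"],r["cy"],r["eye"],np.array(r["rotation"]).round(4).tolist(),[k for k in r])
    for n in("fixture","handle_bar","strap","seal_plate"):
        print(n,[(np.round(b["bbox"]).tolist(),round(b["p"],2)) for b in boxes_of(n,c)][:4])
print(current_clock(),pinch_z() if callable(pinch_z) else pinch_z)
E
```

```text
pics
top 44.884857360619755 320.09621834193734 228.1151145888985 [0.32848534 0.0170702  1.31723422] [0.0582, -0.0537, -0.7029, 0.7068] ['frame', 'z_map', 'fov_y', 'cx', 'cy', 'eye', 'rotation']
fixture [([244.0, 164.0, 351.0, 280.0], 0.84)]
handle_bar [([264.0, 168.0, 302.0, 189.0], 0.81), ([183.0, 137.0, 203.0, 160.0], 0.26)]
strap [([280.0, 184.0, 300.0, 219.0], 0.7)]
seal_plate [([398.0, 246.0, 440.0, 308.0], 0.95), ([274.0, 203.0, 335.0, 250.0], 0.86), ([181.0, 295.0, 220.0, 358.0], 0.72)]
scene 50.4557397863156 320.93755893457455 239.77301873134098 [-0.44742885  0.7599596   0.60858768] [-0.2404, 0.5002, 0.7457, -0.3688] ['frame', 'z_map', 'fov_y', 'cx', 'cy', 'eye', 'rotation']
fixture [([233.0, 231.0, 344.0, 305.0], 0.88)]
handle_bar [([252.0, 234.0, 274.0, 251.0], 0.54)]
strap [([257.0, 254.0, 287.0, 267.0], 0.63), ([268.0, 256.0, 317.0, 286.0], 0.42)]
seal_plate [([236.0, 323.0, 301.0, 366.0], 0.96), ([373.0, 258.0, 420.0, 278.0], 0.61), ([269.0, 256.0, 318.0, 284.0], 0.6)]
0.5 0.0188
```

View pics/top0.png

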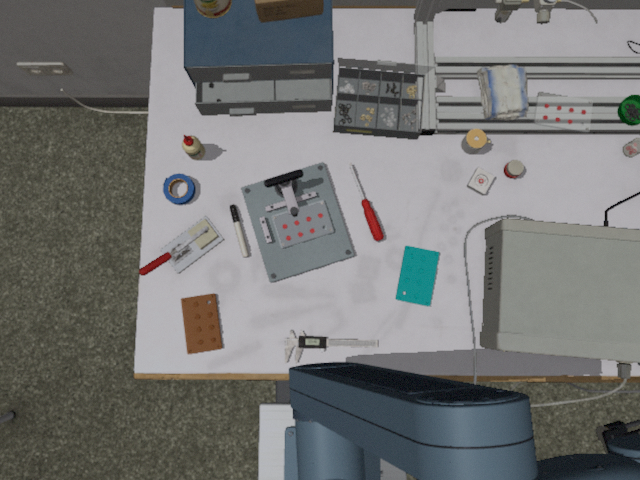

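View pics/scene0.png

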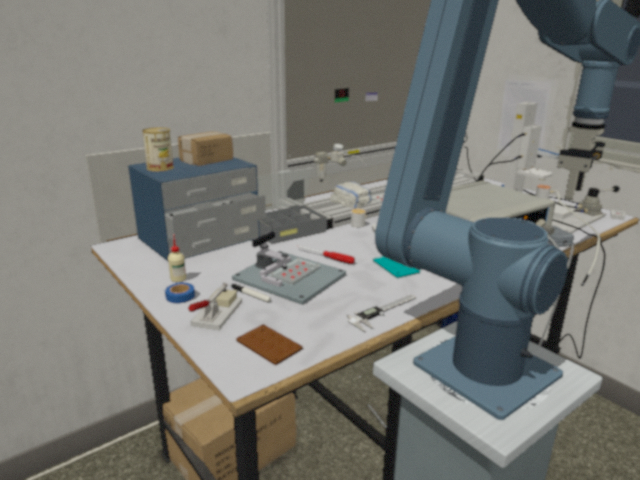

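Top view: the fixture is centred near (299,222) with its far edge at (243,187)-(322,163). The black bar is at (284,178) and the red-sealed plate at (304,227). The look-alikes are turquoise at (418,275) and brown at (200,324), and there is a drawer cabinet behind.

```bash
cat >h.py <<'E'
from plant import *
import cv2,numpy as np
from scipy.spatial.transform import Rotation as R
def cam(c,save=None):
    r=read_camera(c); r["f"]=240/np.tan(np.radians(r["fov_y"]/2)); q=np.array(r["rotation"])
    r["R"]=R.from_quat(q).as_matrix() if q.size==4 else q
    if save: cv2.imwrite(f"pics/{save}.png",r["frame"][:,:,::-1])
    return r
def ray(r,u,v):
    return np.stack([(np.asarray(u)-r["cx"])/r["f"],-(np.asarray(v)-r["cy"])/r["f"],-np.ones(np.shape(u))],-1)@r["R"].T
def onz(r,u,v,z):
    d=ray(r,u,v); return r["eye"]+d*((z-r["eye"][2])/d[...,2])[...,None]
def cloud(r):
    v,u=np.mgrid[:480,:640]; return r["eye"]+ray(r,u,v)*r["z_map"][...,None]
def proj(r,P):
    p=(np.asarray(P)-r["eye"])@r["R"]; return np.stack([r["cx"]+r["f"]*p[...,0]/-p[...,2],r["cy"]-r["f"]*p[...,1]/-p[...,2]],-1)
def down(a): # tool down, tool y at world angle a (closing line)
    y=np.array([np.cos(a),np.sin(a),0]); z=np.array([0,0,-1.]); return R.from_matrix(np.c_[np.cross(y,z),y,z]).as_quat()
E
python3 - <<'E'
from h import *
r=cam("top"); P=cloud(r); z=P[...,2]
m=(z>.008)&(z<.022); m[:150]=0;m[300:]=0;m[:,:236]=0;m[:,362:]=0
n,l,s,_=cv2.connectedComponentsWithStats(m.astype(np.uint8)); k=1+s[1:,4].argmax()
rc=cv2.minAreaRect((P[l==k][:,:2]*1000).astype(np.float32)); print(rc,cv2.boxPoints(rc).round(1).tolist(),s[k])
b=P[168:190,262:304].reshape(-1,3); b=b[(b[:,2]>.08)&(b[:,2]<.12)]; print("bar",cv2.minAreaRect((b[:,:2]*1000).astype(np.float32)),np.median(b[:,2]))
for c in((320,100),(380,115),(250,60),(192,146),(260,110),(300,112),(220,110)): print(c,P[c[1],c[0]].round(3))
print(R.from_quat(current_orientation()).as_matrix().round(2).tolist())
w=cam("wrist"); print(w["eye"],w["R"].round(3).tolist(),w["fov_y"])
E
```

```text
((552.5776977539062, 78.76517486572266), (231.081298828125, 200.3993377685547), 18.166706085205078) [[411.6000061035156, 137.89999389648438], [474.0, -52.5], [693.5999755859375, 19.600000381469727], [631.0999755859375, 210.0]] [ 242  162  113  121 6607]
bar ((633.03515625, 105.11517333984375), (17.505252838134766, 86.68304443359375), 17.742231369018555) 0.09873129917344436
(320, 100) [0.789 0.027 0.149]
(380, 115) [ 0.81  -0.114  0.002]
(250, 60) [0.84  0.166 0.23 ]
(192, 146) [0.712 0.313 0.067]
(260, 110) [0.783 0.158 0.105]
(300, 112) [0.786 0.072 0.085]
(220, 110) [0.781 0.245 0.109]
[[0.96, 0.27, 0.0], [0.27, -0.96, 0.0], [0.0, -0.0, -1.0]]
[ 0.22869864 -0.50744543  0.38415117] [[0.269, 0.919, 0.289], [-0.963, 0.257, 0.081], [0.0, -0.3, 0.954]] 61.345000866399836
```

```bash
cat >>h.py <<'E'
TH=0.3171; O=np.array([.5573,.0803])
def F(x,y,z): # fixture mm -> world m
    c,s=np.cos(TH),np.sin(TH); return np.array([O[0]+(c*x-s*y)/1e3,O[1]+(s*x+c*y)/1e3,z/1e3])
def toF(P):
    d=(np.asarray(P)[...,:2]-O)*1e3; c,s=np.cos(TH),np.sin(TH); return np.stack([c*d[...,0]+s*d[...,1],-s*d[...,0]+c*d[...,1],np.asarray(P)[...,2]*1e3],-1)
E
python3 - <<'E'
from h import *
q=down(TH-np.pi/2)
for i,p in enumerate([(-70,-10,230),(-70,40,230)]):
    movep(F(*p),q); r=cam("wrist",f"w{i}"); np.save(f"w{i}.npy",r,allow_pickle=True)
    print(current_clock(),current_qpos().round(2) if hasattr(current_qpos(),'round') else current_qpos())
    for n in("handle_bar","strap","seal_plate"):
        print(n,[(np.round(b["bbox"]).tolist(),round(b["p"],2)) for b in boxes_of(n,"wrist")][:3])
    print(proj(r,[F(35,67.5,14),F(80,0,100),F(-4,5,22)]).round(1).tolist())
E
```

```text
3.05 [-0.13  0.15  1.64 -0.    1.35  1.13]
handle_bar [([239.0, 0.0, 372.0, 40.0], 0.73)]
strap [([287.0, 27.0, 331.0, 129.0], 0.9), ([254.0, 105.0, 391.0, 191.0], 0.48), ([151.0, 37.0, 180.0, 181.0], 0.31)]
seal_plate [([251.0, 108.0, 392.0, 193.0], 0.91), ([8.0, 221.0, 97.0, 346.0], 0.74), ([484.0, 263.0, 584.0, 368.0], 0.73)]
[[236.1, 91.6], [307.8, 9.7], [307.0, 137.6]]
3.5667 [-0.03  0.14  1.66 -0.    1.34  1.22]
handle_bar [([354.0, 28.0, 400.0, 129.0], 0.59), ([318.0, 0.0, 453.0, 38.0], 0.57)]
strap [([354.0, 24.0, 400.0, 129.0], 0.57)]
seal_plate [([56.0, 224.0, 145.0, 348.0], 0.93), ([310.0, 106.0, 454.0, 192.0], 0.68), ([510.0, 265.0, 632.0, 372.0], 0.64)]
[[294.7, 91.6], [387.9, 10.0], [364.8, 137.8]]
```

View pics/w0.png

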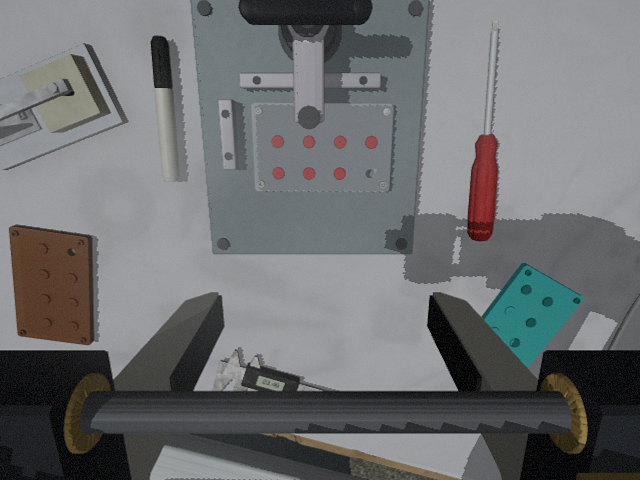

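View pics/w1.png

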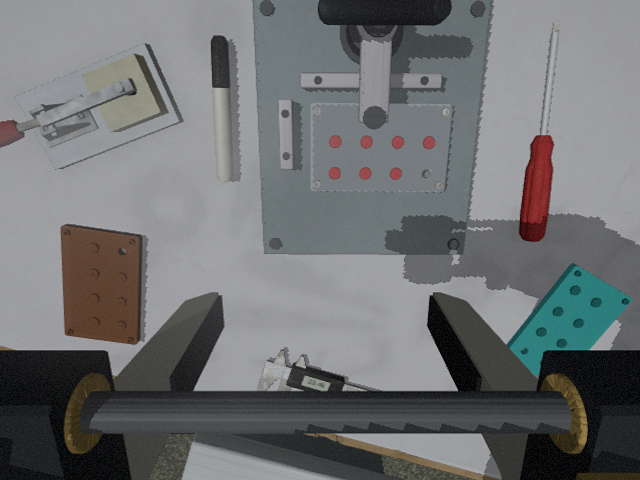

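Both wrist views show the plate under the strap end, a little short of both rails. In w0 its corners are (256,104), (392,103), (394,192) and (255,191), with the bar at the top edge. The predicted rail corner (236,92) agrees with the rails. Next I'll triangulate the heights, then grasp the bar.

```bash
python3 - <<'E'
from h import *
W=[np.load(f"w{i}.npy",allow_pickle=True).item() for i in(0,1)]
def tri(a,b):
    A=[];y=[]
    for r,p in zip(W,(a,b)):
        d=ray(r,*p);d/=np.linalg.norm(d);M=np.eye(3)-np.outer(d,d);A.append(M);y.append(M@r["eye"])
    return toF(np.linalg.lstsq(np.vstack(A),np.hstack(y),rcond=None)[0]).round(1)
print("barL",tri((239,10),(318,10)),"barR",tri((372,10),(453,10)),"cap",tri((309,117),(374,117)))
for a,b in(((256,104),(313,104)),((392,104),(450,104)),((394,192),(452,192)),((255,191),(312,191))):
    print("plate",tri(a,b),toF(onz(W[0],*np.array(a,float),.022)).round(1))
for a,n in(((237,91),"corner"),):print(n,toF(onz(W[0],*np.array(a,float),.028)).round(1))
q=toF(cloud(W[0])[5:20,250:365].reshape(-1,3));q=q[q[:,2]>85];print("bar cloud",q.min(0),q.max(0))
qd=down(TH)
movep(F(80,0,150),qd); print(current_qpos()); r=cam("wrist","w2")
move_linear(F(80,0,77),qd,feed=.08,until_force=8); print(current_position(),current_clock(),current_wrist_force())
E
```

```text
barL [80.8 45.4 95.8] barR [ 79.2 -41.2 103.5] cap [13.7  1.7 58.3]
plate [24.9 51.6  7. ] [24.4 49.2 22. ]
plate [ 24.8 -70.8  14.1] [ 24.4 -69.5  22. ]
plate [-49.8 -72.2  39.3] [-53.  -75.2  22. ]
plate [-50.2  52.3  32.2] [-52.  54.  22.]
corner [34.7 63.8 28. ]
bar cloud [ 13.97654991 -36.80667277  94.70270178] [ 83.32135377  38.33945863 395.44377121]
[-9.18698567e-03  4.70163335e-01  1.39478432e+00 -5.32560837e-05
  1.27661910e+00 -3.24920248e-01]
[0.63384862 0.10524768 0.07762071] 6.2083 [-0.57347341  0.61154267  0.39267876]
```

View pics/w2.png

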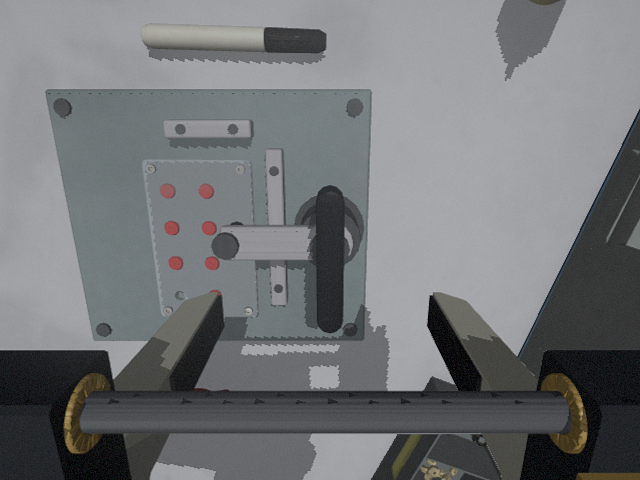

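The bar (column 330, rows 185-332) lies midway between the fingers. I'll grip it and feel both ways.

```bash
python3 - <<'E'
from h import *
move_gripper(0.0,45); print(current_gripper_width(),current_gripper_force(),current_clock())
q0=np.array(current_qpos()); np.save("q0.npy",q0)
t0=np.array(current_ft_torque()); print(t0.round(3))
for s in(-1,1):
    for d in(.03,.06,.09):
        q=q0.copy();q[5]+=s*d;movej(q);wait(.1)
        t=np.array(current_ft_torque());print(s*d,(current_qpos()[5]-q0[5]).round(3),t.round(3),np.array(current_wrist_force()).round(1),round(current_gripper_width(),4))
        if abs(t[2]-t0[2])>.6:break
    movej(q0)
print(np.array(current_ft_torque()).round(3),current_clock())
E
```

```text
0.015524350184671507 44.99778628349304 7.3917
[ 0.376 -1.196 -0.011]
-0.03 -0.029 [ 0.012 -0.102  0.051] [ 1.3  0.6 -0.1] 0.0155
-0.06 -0.059 [ 0.036 -0.187 -0.031] [ 2.   0.3 -1.4] 0.0154
-0.09 -0.089 [ 0.091 -0.36   0.057] [ 2.9  1.  -0.6] 0.0154
0.03 0.028 [ 0.159 -0.342  0.512] [ 2.5  1.8 -2. ] 0.0157
0.06 0.059 [ 0.15  -0.348  0.969] [ 1.8  2.  -2.3] 0.0161
[ 0.128 -0.336  0.154] 9.6417
```

CCW (q6 negative) is free; the other way is solid. I'll turn to the stop.

```bash
python3 - <<'E'
from h import *
q0=np.load("q0.npy")
for d in list(np.arange(.2,1.3,.2))+[1.3,1.33,1.36,1.38,1.40,1.42]:
    q=q0.copy();q[5]-=d;movej(q);wait(.1)
    t=np.array(current_ft_torque());print(round(d,2),(current_qpos()[5]-q0[5]).round(3),t.round(3),np.array(current_wrist_force()).round(1),round(current_gripper_width(),4))
    if d>1.25 and abs(t[2])>.6:break
print(current_clock())
E
```

```text
0.2 -0.194 [ 0.271 -0.625  0.15 ] [ 4.1  3.1 -3.1] 0.0155
0.4 -0.394 [ 0.488 -0.789  0.219] [ 5.7  4.9 -3.8] 0.0156
0.6 -0.594 [ 0.569 -0.947  0.165] [ 5.6  3.9 -4.6] 0.0156
0.8 -0.794 [ 0.803 -1.024  0.263] [ 7.1  5.3 -4.5] 0.0156
1.0 -0.994 [ 0.939 -1.125  0.223] [ 7.8  7.9 -6.7] 0.0153
1.2 -1.194 [ 1.235 -1.226  0.127] [ 7.5  8.8 -5.6] 0.0155
1.3 -1.294 [ 1.361 -1.245  0.165] [ 7.6  8.  -6.3] 0.0155
1.33 -1.324 [ 1.46  -1.288  0.067] [ 8.6  9.5 -5.1] 0.0158
1.36 -1.354 [ 1.476 -1.236 -0.155] [ 7.7  9.1 -5.5] 0.0156
1.38 -1.373 [ 1.527 -1.282 -0.582] [ 7.8  9.1 -5.9] 0.0156
1.4 -1.392 [ 1.555 -1.284 -0.808] [ 8.1  8.7 -5.1] 0.0157
13.8417
```

```bash
python3 - <<'E'
from h import *
move_gripper(.06); p=np.array(current_position()); 
move_linear(p+[0,0,.10],feed=.15); print(current_gripper_width())
q=down(TH+np.pi/2)
movep(F(-85,-10,150),q); r=cam("wrist","w3"); np.save("w3.npy",r,allow_pickle=True)
print(boxes_of("seal_plate","wrist")[:2],current_qpos().round(2),current_clock())
print(proj(r,[F(-4,5,22),F(35,67.5,28)]))
E
```

```text
0.059949580966075236
[{'bbox': [623.5, 167.2, 640.0, 209.3], 'p': 0.84}, {'bbox': [0.0, 0.0, 114.3, 167.8], 'p': 0.82}] [-0.14  0.2   1.79  0.    1.15 -2.03] 16.35
[[344.54247826 327.1617907 ]
 [419.63701904 372.69128318]]
```

View pics/w3.png

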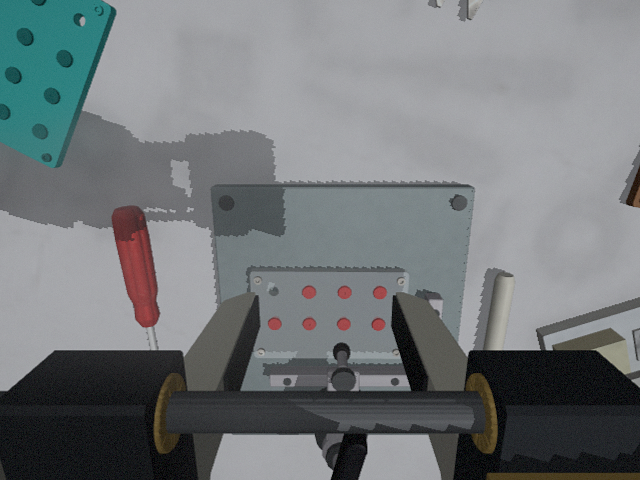

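The view shows the handle swung, with the bar now nearly along the strap. The plate's near edge is at row 271 and it hasn't moved. I'll push +x and then +y.

```bash
cat >>h.py <<'E'
def pushx(y,end=-40,f=6):
    q=down(TH+np.pi/2)
    movep(F(-80,y,110),q); move_gripper(.06); move_linear(F(-80,y,17),q,feed=.15)
    hit=move_linear(F(end,y,17),q,feed=.03,until_force=f); p=toF(current_position())
    print("x push",hit,p.round(1),np.array(current_wrist_force()).round(1)); move_linear(F(p[0]-12,y,17),q,feed=.06); move_linear(F(p[0]-15,y,110),q)
def pushy(x,end=-45,f=6,start=-92):
    q=down(TH)
    movep(F(x,start,110),q); move_gripper(.025); move_linear(F(x,start,17),q,feed=.15)
    hit=move_linear(F(x,end,17),q,feed=.03,until_force=f); p=toF(current_position())
    print("y push",hit,p.round(1),np.array(current_wrist_force()).round(1)); move_linear(F(x,p[1]-12,17),q,feed=.06); move_linear(F(x,p[1]-15,110),q)
E
python3 - <<'E'
from h import *
pushx(-10); pushy(-6)
movep(F(-15,-95,160),down(TH)); r=cam("wrist","w4"); np.save("w4.npy",r,allow_pickle=True)
print(current_clock())
E
```

```text
x push True [-50.   -9.6  16.4] [ 0.2 -0.5 -0.3]
y push True [ -6.  -64.3  17. ] [ 0.2 -3.   1.9]
25.0083
```

View pics/w4.png

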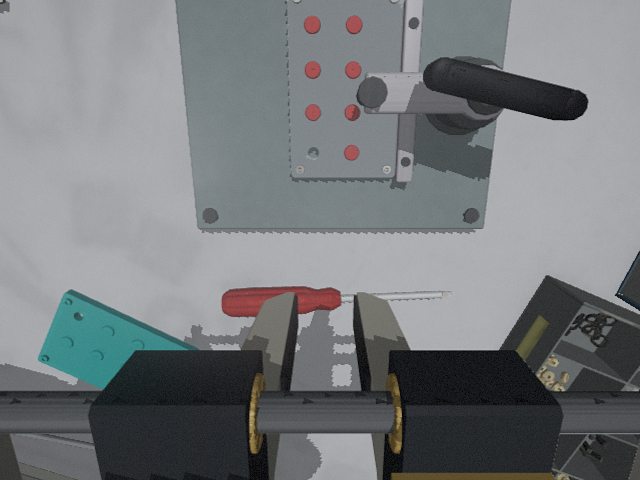

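The plate is by the far rail (column 397); the push stops match home to under 1 mm (-50.5 and -65 expected). I'll do one settling push each way, then check from above.

```bash
python3 - <<'E'
from h import *
pushx(5,f=8); pushy(-6,f=8,start=-85); pushx(5,f=8)
movep(F(-75,35,150),down(TH-np.pi/2)); r=cam("wrist"); np.save("w5.npy",r,allow_pickle=True)
im=r["frame"][:,:,::-1][0:260,130:530]; cv2.imwrite("pics/w5.png",cv2.resize(im,None,fx=2,fy=2,interpolation=3))
c=proj(r,[F(35,67.5,22),F(35,-57.5,22),F(-43,-57.5,22),F(-43,67.5,22)]);print(((c-[130,0])*2).round(0).tolist(),current_clock())
E
```

```text
x push True [-50.    5.2  16.4] [ 0.2 -0.4  0.8]
y push True [ -6.  -64.4  17. ] [ 0.2 -3.5  2.2]
x push True [-49.9   5.2  16.4] [0.1 1.  0.5]
[[293.0, 152.0], [665.0, 152.0], [643.0, 383.0], [301.0, 382.0]] 42.3583
```

View pics/w5.png

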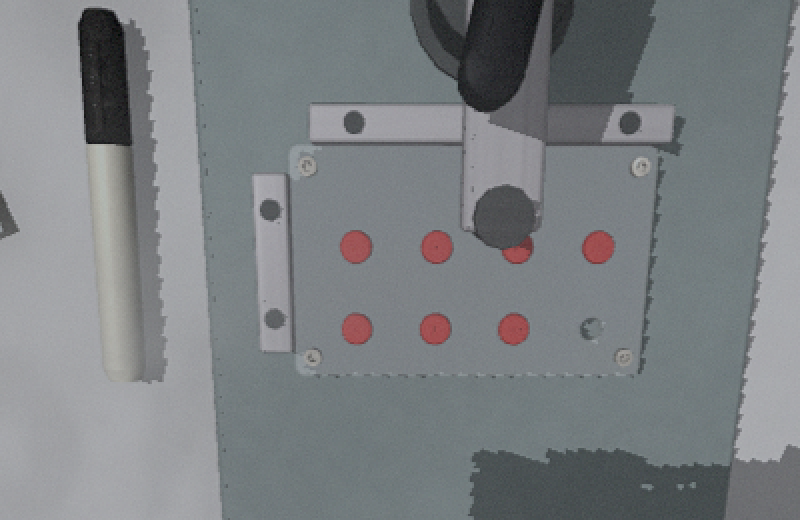

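The plate is square and flush with both the far rail (row 143) and the left rail (column 290). The strap is raised and the tool is clear, so I'm handing in.

```bash
python3 -c "
from plant import *
print(finish_job())"
```

```text
the job is handed in; nothing more can be done
None
```

The clamp's free direction was counter-clockwise: I turned it to its end stop and left it loose, then slid the plate against both rails, confirmed by the last camera view and the push stops to under 1 mm, and handed the job in at about 42 s.

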